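# Prove the glue syringes and bin the one that binds

### The job

Try the plunger of each of the three washed glue syringes in the rack by pressing its thumb pad: one that slides freely you press fully home and leave standing in its hole, but when one turns stiff part-way stop at once and never force it. Lift the syringe that binds out by its collar and put it in the square metal reject bin, leaving everything else as it is.

Things in the scene. Friction and masses are not known exactly. Their poses are not given: they have to be found in the camera images.
- syringe_1_collar (a point): Centre of the ribbed grey collar of the syringe that starts in the left (rack's +y) hole of the rack: an upright cylinder 38 mm across and 16 mm tall (8 mm above and below this point) at the head of an opaque black barrel 28 mm across; grip here to lift. At the start 122 mm above the bench; 19 mm of bare barrel shows between the collar and the rack's top board. z points along the syringe from nozzle to thumb pad.
- syringe_1_tip (a point): Tip of the nozzle of the same syringe (left (rack's +y)), 106 mm below the collar centre along its axis; standing in the rack it must rise 80 mm to clear the top board. In exactly one of the three syringes, any one, unseen, a rubbery plug of cured adhesive meets the piston 20 mm into the 50 mm stroke.
- plunger_1: Plunger of the left (rack's +y) syringe. Origin: centre of the top face of its white round thumb pad (30 mm across, 5 mm thick), pressed straight down; z as the syringe's. The origin is 70 mm above the collar centre when fully drawn out and 20 to 23 mm above it when fully home (stroke about 50 mm); it starts 60 to 70 mm above. Sound plungers slide at a steady 2 to 3.5 N and end on a rubber buffer over the last 3.5 mm (2.5 N per mm more).
- syringe_2_collar (a point): Centre of the ribbed grey collar of the syringe that starts in the middle hole of the rack: an upright cylinder 38 mm across and 16 mm tall (8 mm above and below this point) at the head of an opaque black barrel 28 mm across; grip here to lift. At the start 122 mm above the bench; 19 mm of bare barrel shows between the collar and the rack's top board. z points along the syringe from nozzle to thumb pad.
- syringe_2_tip (a point): Tip of the nozzle of the same syringe (middle), 106 mm below the collar centre along its axis; standing in the rack it must rise 80 mm to clear the top board. In the one that binds, resistance climbs by about 0.8 N per mm from 20 mm into the stroke; the pad can still be driven on, so only the force tells. Let go, it springs back a few mm and stays.
- plunger_2: Plunger of the middle syringe. Origin: centre of the top face of its white round thumb pad (30 mm across, 5 mm thick), pressed straight down; z as the syringe's. The origin is 70 mm above the collar centre when fully drawn out and 20 to 23 mm above it when fully home (stroke about 50 mm); it starts 60 to 70 mm above. 
- syringe_3_collar (a point): Centre of the ribbed grey collar of the syringe that starts in the right (rack's -y) hole of the rack: an upright cylinder 38 mm across and 16 mm tall (8 mm above and below this point) at the head of an opaque black barrel 28 mm across; grip here to lift. At the start 122 mm above the bench; 19 mm of bare barrel shows between the collar and the rack's top board. z points along the syringe from nozzle to thumb pad.
- syringe_3_tip (a point): Tip of the nozzle of the same syringe (right (rack's -y)), 106 mm below the collar centre along its axis; standing in the rack it must rise 80 mm to clear the top board. On any thumb pad more than 15 N counts as forcing it.
- plunger_3: Plunger of the right (rack's -y) syringe. Origin: centre of the top face of its white round thumb pad (30 mm across, 5 mm thick), pressed straight down; z as the syringe's. The origin is 70 mm above the collar centre when fully drawn out and 20 to 23 mm above it when fully home (stroke about 50 mm); it starts 60 to 70 mm above. 
- rack_slot_1 (a point): Centre of the left (rack's +y) hole (31 mm across) in the top face of the fixed plywood rack's top board, 95 mm above the bench. The holes lie 66 mm apart along the rack's y; the rack is 72 mm (its x) by 230 mm (its y), end cheeks 100 mm high, flat steel feet beyond them to 290 mm. The point's axes are the rack's: pinch a collar along the rack's x, where nothing stands beside it.
- rack_slot_2 (a point): Centre of the middle hole (31 mm across) in the top face of the fixed plywood rack's top board, 95 mm above the bench. The holes lie 66 mm apart along the rack's y; the rack is 72 mm (its x) by 230 mm (its y), end cheeks 100 mm high, flat steel feet beyond them to 290 mm. The point's axes are the rack's: pinch a collar along the rack's x, where nothing stands beside it.
- rack_slot_3 (a point): Centre of the right (rack's -y) hole (31 mm across) in the top face of the fixed plywood rack's top board, 95 mm above the bench. The holes lie 66 mm apart along the rack's y; the rack is 72 mm (its x) by 230 mm (its y), end cheeks 100 mm high, flat steel feet beyond them to 290 mm. The point's axes are the rack's: pinch a collar along the rack's x, where nothing stands beside it.
- reject_bin_in (a point): Centre of the inner floor (4 mm above the bench) of the reject bin, a fixed open square tub of bare sheet metal, 170 mm by 170 mm outside, walls 4 mm, rim 105 mm above the bench. Axes along its sides. Rack and bin may stand either way round, one left and one right.
- glass_disc: bystander: a violet glass disc, 42 mm across, 8 mm thick; origin under its centre
- loupe: bystander: a brass folding loupe lying flat, ring 38 mm across and 14 mm tall, handle reaching 66 mm from the ring's centre along its -x; origin under the ring's centre
- stone_tile: bystander: a square stoneware tile 78 by 78 by 10 mm; origin under its centre
- twist_tin: bystander: a round tin with a twist-lock lid, 79 mm across, 58 mm tall; origin under its centre
- nippers: bystander: wheeled tile nippers lying flat, 180 mm long (handles to its -x), 18 mm high; origin near the pivot
- chip_jar: bystander: an open glass jar of glass chips, 60 mm across, 68 mm tall; origin under its centre

How it is judged:
By the outcome, as a careful person would: the job done as asked, in the order asked, and still so for the second after the job is handed in, with the robot touching nothing.
It also fails if it takes over 54 s, if anything falls off the work surface, if the arm or the gripper's body presses on something with over 40 N, if the wrist force passes 120 N, or if a joint passes its speed limit or range.

### The arm

A 6-joint arm with a two-finger parallel gripper is mounted at the origin on the work surface. World frame = base frame: x ahead of the robot, y to its left, z up, the work surface at z = 0. Lengths are in mm, angles in rad, forces in N, time in s.
With the tool pointing down it reaches from about 275 to 750 mm from the base axis. Payload 10.2 kg.
Tool frame: the origin (TCP) lies midway between the tips of the shut fingers; the grasp point (between the pads) lies 19 mm behind it; x points along the fingers, y is the direction in which the jaws open and shut, and the axes are right-handed (so a half turn about x gives the same grasp; the last joint's range is limited). The gripper opens to 85 mm and grips with 20 to 120 N. Pads are 22 mm wide; open, the fingers measure 114 mm over their backs; the gripper's body (76 mm by 85 mm) begins 54 mm behind the grasp point. The pads swing forward as they close: fully open they stand 13 mm farther back than shut.
Start: joints at [-1.535, 0.313, 1.498, -0, 1.331, -0.223], TCP at [134.345, -507.526, 231.294] pointing down, gripper open.
Joint ranges: [-2.94, 2.94], [-0.97, 2.17], [0.19, 2.56], [-1.23, 4.37], [0.02, 3.11], [-2.88, 2.88]. Speed limits (rad/s): [2.39, 2.39, 3.01, 3.14, 3.14, 3.14].

### API

Orientations are given as a unit quaternion [w, x, y, z].
In Python, from rig import ctrl gives the robot as it stands.
- The arm moves only by the tool arm_command, never from a script. Its argument "plan" is a list of rows, each a list of 5 numbers: the shift along the tool's x, y, z in m, then the turn about the tool's x in rad, then the opening, from 0 (shut) to 1 (fully open). A call has 1 to 12 rows; each row shifts and turns the commanded pose from where the row before left it, along the tool's axes as they then stand; what a row does not reach is not made up. A row lasts 1/8 s, in which the tool goes at most 62.5 mm and 10.7 degrees, less where a joint would pass 70% of its speed; a pose out of reach is approached as far as the arm can. A call with a gripper value outside its range is refused whole. The fingers move at their own pace and stop on an object; "squeeze" is the grip in N (left out, the last holds). Time passes only in rows, so rows that do not move let the fingers close. It gives the time, the measured TCP pose, the force and the opening at its end, in the units of the state.
- ctrl.sense(): the state, without advancing time (a new reading comes with each control period).
- ctrl.capture(name): name is "side" or "top"; returns a dict with "color" (400x640x3 uint8, red, green, blue), "fx", "fy", "cx", "cy" (pixels), "xyz" and "orientation" of the camera in the world. Camera axes: x right, y up, looking along -z (the intrinsics and any distortion apply to the point x, -y, -z); pixel columns grow to the right and rows downward; lengths in mm; the calibration is good to about 2 mm. A picture is of the moment at which its call begins. There is no depth.
- ctrl.finish_job(): hands the job in, once; it reports no verdict.
Trained networks look in the newest picture that a camera, given by its name, has taken for a name from the list of things; names that differ only in an ending like _2 or _b are one class to them, and where a whole thing is asked for, a point or a joint stands for the part that bears it (a point fixed in the world has none). Each returns a list of dicts, best first, with "score" (0 to 1); they miss things now and then, are a little off and sometimes report something else, mostly with a low value. They report only what shows in the picture. A call takes as long as a camera call.
- ctrl.spot_in(camera, query): "uv" ([column, row] in pixels, amid what is visible of it).
- ctrl.regions_of(camera, query): "mask" (400x640 bool, what is visible of it) and "uv" ([column, row] in pixels, amid what is visible of it).
- ctrl.place_of(camera, query): "uv" ([column, row] in pixels: a listed point, or the origin of a listed thing).
The state is a dict: "time_s": time; "joints": joint angles; "dq": joint speeds; "tau": joint torques, N m; "eef_pos": TCP position; "ee_rot": TCP orientation; "force": force on the tool from outside, world axes, zero at the start; "wrist_torque": the same for the moment, N m; "grip_width": opening from 0.0 (shut) to 1.0 (fully open).
Only numpy, scipy, OpenCV 4.12 (cv2) and the standard library are available. Lean on these libraries where they do the work, as an engineer would, in place of code of your own. Each camera call takes 0.05 s, during which the arm holds its last target.

## Working session

There is one attempt and no reset: what is moved stays moved. The work goes in short steps, Python scripts to look and compute and a tool call to move; the robot and the scene stay as the last step left them, time stands still between calls to the robot, and variables do not carry over. Pictures are saved under pics/ and viewed, and the job is handed in when it is done.

Besides the shell and the picture viewer there is one more tool, called after "Call:" as name(argument=value, ...), one argument or row to a line, values as JSON. arm_command: Moves the arm, as the interface text tells. Its arguments: {"type":"object","properties":{"plan":{"type":"array"},"squeeze":{"type":"number"}},"required":["plan"]}

```bash
mkdir -p pics; ls
cat > h.py <<'E'
import numpy as np, cv2
from scipy.spatial.transform import Rotation as R
from rig import ctrl
def rot(q): return R.from_quat([q[1],q[2],q[3],q[0]]).as_matrix()
def save(c,n): cv2.imwrite('pics/'+n+'.png',c['color'][:,:,::-1])
def ray(c,uv):
    k=c.get('distortion',None)
    x=(uv[0]-c['cx'])/c['fx'];y=(uv[1]-c['cy'])/c['fy']
    d=rot(c['orientation'])@np.array([x,-y,-1.]);return np.array(c['xyz'],float),d
def atz(c,uv,z):
    o,d=ray(c,uv);return o+d*(z-o[2])/d[2]
def proj(c,p):
    v=rot(c['orientation']).T@(np.array(p,float)-c['xyz']);return [c['cx']+c['fx']*v[0]/-v[2],c['cy']-c['fy']*v[1]/-v[2]]
E
python3 - <<'E'
from h import *
import pickle
for n in('top','side'):
    c=ctrl.capture(n);save(c,n+'0');print({k:v for k,v in c.items() if k!='color'})
    for q in('syringe_1_collar','plunger_1','rack_slot_1','reject_bin_in'):
        print(n,q,[(np.round(d['uv'],1).tolist(),round(d['score'],2)) for d in ctrl.place_of(n,q)])
    pickle.dump({k:v for k,v in c.items()},open(n+'.pkl','wb'))
print(ctrl.sense())
E
```

```text
pics
{'fx': 467.45556606064025, 'fy': 467.45556606064025, 'cx': 317.6591662091378, 'cy': 193.5212595967115, 'xyz': array([ 412.3925048 ,  -18.80963784, 1069.30850172]), 'orientation': array([ 0.73533802,  0.07962963, -0.07071792, -0.66928027])}
top syringe_1_collar [([384.2, 241.8], 0.85), ([383.6, 241.9], 0.28)]
top plunger_1 [([464.8, 236.2], 0.6), ([396.0, 234.1], 0.55), ([426.8, 234.0], 0.51)]
top rack_slot_1 [([418.3, 239.5], 0.91), ([447.5, 239.4], 0.75), ([384.9, 242.1], 0.74), ([379.5, 161.6], 0.71)]
top reject_bin_in [([426.8, 232.1], 0.6), ([212.0, 247.7], 0.58)]
{'fx': 482.0445222432507, 'fy': 482.0445222432507, 'cx': 316.2186305171156, 'cy': 202.56903124381162, 'xyz': array([554.64447196, 960.20399151, 825.13110468]), 'orientation': array([-0.02340486, -0.02255733,  0.45857026,  0.88806345])}
side syringe_1_collar [([358.2, 178.0], 0.9)]
side plunger_1 [([354.5, 156.2], 0.58), ([349.1, 130.3], 0.56), ([350.0, 145.2], 0.51)]
side rack_slot_1 [([354.9, 183.8], 0.88), ([350.8, 160.3], 0.76), ([352.7, 172.4], 0.71)]
side reject_bin_in [([373.3, 312.8], 0.62), ([287.7, 213.4], 0.48)]
{'time_s': 0.5, 'joints': array([-1.53540674e+00,  3.12933820e-01,  1.49774921e+00, -1.38751774e-05,
        1.33096047e+00, -2.23384173e-01]), 'dq': array([ 0.00081307, -0.00189974, -0.00014806,  0.00073939,  0.00072151,
       -0.00077897]), 'tau': array([-1.64872221e-03, -4.11933768e+01, -2.59770387e+01, -2.18456926e-04,
        7.91292587e-04,  2.27849296e-05]), 'eef_pos': array([ 134.33781306, -507.51900391,  231.2583173 ]), 'ee_rot': array([-0.09121809, -0.701193  , -0.09125478,  0.70119912]), 'force': array([-1.3261762 , -0.02085322, -0.36122016]), 'wrist_torque': array([ 0.0092624 , -0.02164993, -0.03166642]), 'grip_width': 1.0003109507021082}
```

View pics/top0.png

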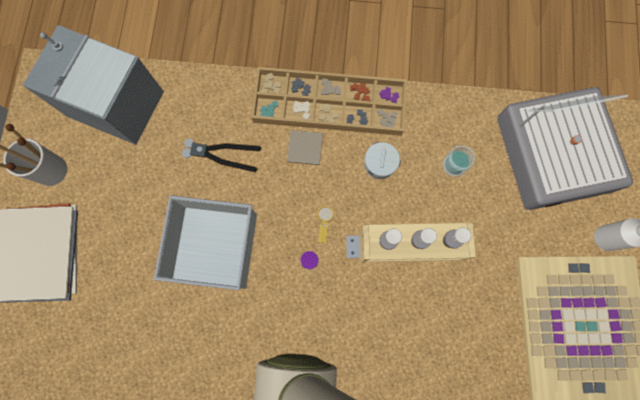

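View pics/side0.png

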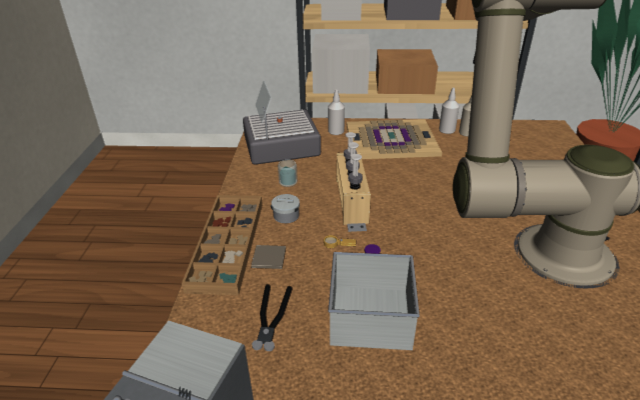

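Run:
```python
from h import *
import pickle
T=pickle.load(open('top.pkl','rb'));S=pickle.load(open('side.pkl','rb'))
for uv in([384.9,242.1],[418.3,239.5],[447.5,239.4]): print('slot top',atz(T,uv,95))
for uv in([354.9,183.8],[352.7,172.4],[350.8,160.3]): print('slot side',atz(S,uv,95))
for uv in([464.8,236.2],[396,234.1],[426.8,234]): print('pl top',atz(T,uv,187))
for uv in ([354.5,156.2],[350,145.2],[349.1,130.3]): print('pl side',atz(S,uv,187))
for uv in([212,247.7],): print('bin',atz(T,uv,4))
for uv in([373.3,312.8],): print('bin',atz(S,uv,4))
```

```text
slot top [ 532.281256   -145.76100355   95.        ]
slot top [ 544.24138498 -214.78674655   95.        ]
slot top [ 550.16445212 -275.40709829   95.        ]
slot side [ 531.02611472 -159.92196267   95.        ]
slot side [ 537.13123139 -219.45068573   95.        ]
slot side [ 542.82680694 -287.63886302   95.        ]
pl top [ 546.29784321 -283.53011532  187.        ]
pl top [ 538.07822527 -153.73731948  187.        ]
pl top [ 543.73926164 -211.79623893  187.        ]
pl side [ 534.65457872 -152.04883239  187.        ]
pl side [ 546.82293981 -212.01496008  187.        ]
pl side [ 549.89096777 -301.48243581  187.        ]
bin [493.82858939 233.21538906   4.        ]
bin [488.90949922 223.16241469   4.        ]
```

Run:
```python
from h import *
import pickle
T=pickle.load(open('top.pkl','rb'));S=pickle.load(open('side.pkl','rb'))
a=T['color'][210:275,340:485,::-1];b=S['color'][120:240,315:395,::-1]
cv2.imwrite('pics/zt.png',cv2.resize(a,None,fx=5,fy=5,interpolation=cv2.INTER_CUBIC))
cv2.imwrite('pics/zs.png',cv2.resize(b,None,fx=5,fy=5,interpolation=cv2.INTER_CUBIC))
```

```text
(no output)
```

View pics/zt.png

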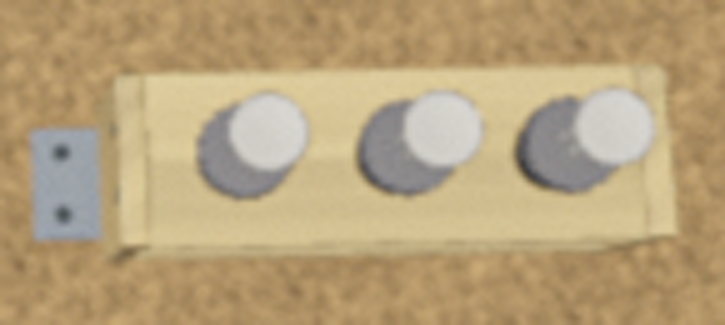

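View pics/zs.png

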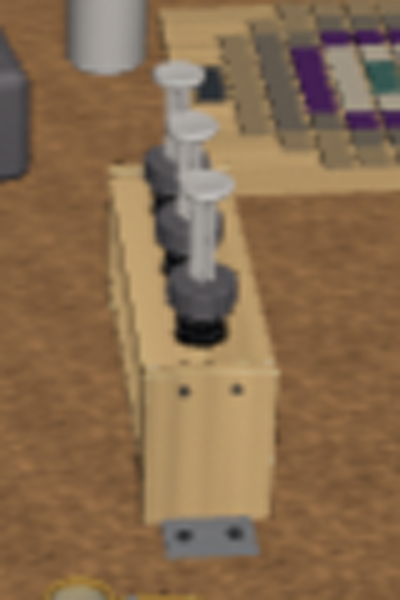

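Run:
```python
from h import *
import pickle
T=pickle.load(open('top.pkl','rb'));S=pickle.load(open('side.pkl','rb'))
f=lambda u,v,o:[(u+.5)/5-.5+o[0],(v+.5)/5-.5+o[1]]
for z in(100,95):
  C=[atz(T,f(u,v,(340,210)),z)[:2] for u,v in((118,76),(660,68),(676,235),(120,247))];C=np.array(C);print(C,C.mean(0),[np.linalg.norm(C[i]-C[i-1]) for i in range(4)])
C=[atz(S,f(u,v,(315,120)),100)[:2] for u,v in((110,168),(144,370),(276,373),(234,170))];C=np.array(C);print('side',C,C.mean(0),[np.linalg.norm(C[i]-C[i-1]) for i in range(4)])
for a,b in(((269,131),(207,185)),((442.5,129),(193,125)),((613,127),(179,73))):
  o,d=ray(T,f(*a,(340,210)));p,e=ray(S,f(*b,(315,120)))
  s=np.linalg.lstsq(np.c_[d,-e],p-o,rcond=None)[0];A=o+d*s[0];B=p+e*s[1]
  print((A+B)/2,A-B,atz(T,f(*a,(340,210)),187))
# collar masks
for n,c in(('top',T),('side',S)):
  for q in('syringe_1_collar','plunger_1','reject_bin_in','glass_disc'):
    print(n,q,[(np.round(d['uv'],1).tolist(),round(d['score'],2),int(d['mask'].sum())) for d in ctrl.regions_of(n,q)])
```

```text
[[ 563.54874755  -97.64508463]
 [ 588.1596083  -323.01960997]
 [ 519.19785531 -331.294581  ]
 [ 492.79228991 -103.6905325 ]] [ 540.92462527 -213.91245203] [np.float64(71.01425023822252), np.float64(226.7142940787915), np.float64(69.4564505377227), np.float64(229.13065438692553)]
[[ 564.32845928  -98.05174282]
 [ 589.06627065 -324.58882128]
 [ 519.74879111 -332.90647723]
 [ 493.20701745 -104.12837501]] [ 541.58763462 -214.91885408] [np.float64(71.38056421417525), np.float64(227.883758153829), np.float64(69.8147288898377), np.float64(230.31258281311554)]
side [[ 586.06389681 -320.27464634]
 [ 561.90529788 -103.42204067]
 [ 491.86904987 -103.04658949]
 [ 511.07723304 -320.03903068]] [ 537.7288694 -211.6955768] [np.float64(74.98703392770966), np.float64(218.19415777526706), np.float64(70.03725436930162), np.float64(217.8409370117942)]
[ 532.46805204 -148.6227806   188.1993101 ] [ 3.43419521 -0.37908916  0.53078915] [ 534.38767165 -149.0284992   187.        ]
[ 539.58610107 -213.85560559  188.33150875] [ 2.97932083 -0.31627387  0.50540977] [ 541.30723208 -214.3648683   187.        ]
[ 547.08697261 -278.53007728  186.56868283] [ 2.13862989 -0.21759198  0.39305181] [ 548.12016904 -278.56974846  187.        ]
top syringe_1_collar [([386.9, 241.0], 0.6, 366)]
top plunger_1 [([463.0, 234.4], 0.71, 204), ([423.9, 232.5], 0.66, 214), ([391.7, 235.3], 0.57, 230)]
top reject_bin_in [([206.7, 244.2], 0.76, 7693)]
top glass_disc [([309.5, 261.2], 0.8, 260)]
side syringe_1_collar [([353.8, 178.6], 0.75, 321), ([371.6, 249.1], 0.5, 131)]
side plunger_1 [([350.7, 133.2], 0.46, 75)]
side reject_bin_in [([375.8, 299.5], 0.84, 8091)]
side glass_disc []
```

```bash
cat >> h.py <<'E'
def go(target,yaw=None):
    s=ctrl.sense();M=rot(s['ee_rot']);d=M.T@(np.array(target)-s['eef_pos'])
    print('t',round(s['time_s'],2),'pos',np.round(s['eef_pos'],1),'F',np.round(s['force'],2),'w',round(s['grip_width'],3),'q',np.round(s['joints'],2))
    print('toolaxes x',np.round(M[:,0],3),'y',np.round(M[:,1],3),'z',np.round(M[:,2],3))
    print('tool shift mm',np.round(d,1))
    if yaw is not None:
        a=np.arctan2(M[1,1],M[0,1]); e=(yaw-a+np.pi/2)%np.pi-np.pi/2
        print('yaw now',a,'turn about tool x',-e)
E
python3 - <<'E'
from h import *
import pickle
go([533.5,-149,225],.11)
T=pickle.load(open('top.pkl','rb'));S=pickle.load(open('side.pkl','rb'))
for n,c,x,y,w,h in(('bt',T,145,185,120,115),('bs',S,315,235,120,120)):
  cv2.imwrite('pics/%s.png'%n,cv2.resize(c['color'][y:y+h,x:x+w,::-1],None,fx=5,fy=5,interpolation=cv2.INTER_CUBIC))
E
```

```text
t 0.9 pos [ 134.3 -507.5  231.3] F [ 0.19 -1.21  0.28] w 1.0 q [-1.54  0.31  1.5  -0.    1.33 -0.22]
toolaxes x [-0. -0. -1.] y [ 0.256 -0.967  0.   ] z [-0.967 -0.256  0.   ]
tool shift mm [   6.3 -244.4 -477.6]
yaw now -1.3119535234266015 turn about tool x -1.4219535234266019
```

View pics/bt.png

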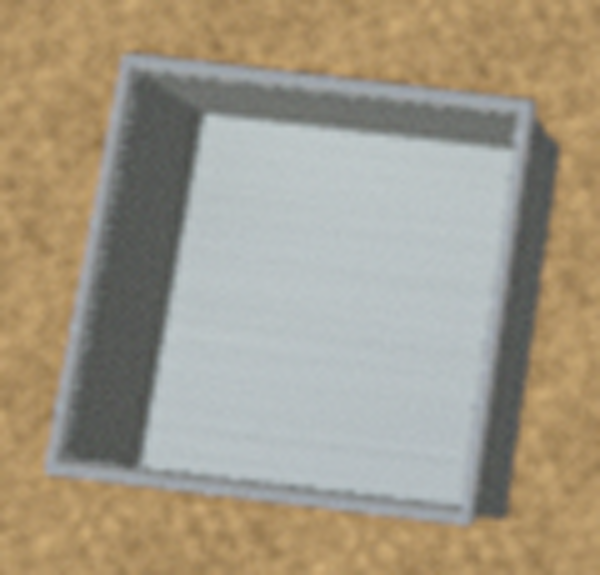

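```bash
cat >> h.py <<'E'
def rows(target,yaw,n,grip):
    s=ctrl.sense();M=rot(s['ee_rot']);a=np.arctan2(M[1,1],M[0,1]);e=(yaw-a+np.pi/2)%np.pi-np.pi/2
    w=(np.array(target)-s['eef_pos'])/n
    for i in range(n):
        b=a+e*i/n
        print([round(-w[2]/1e3,3),round((w[0]*np.cos(b)+w[1]*np.sin(b))/1e3,3),round((w[0]*np.sin(b)-w[1]*np.cos(b))/1e3,3),round(-e/n,3),grip],end=',')
    print()
E
python3 - <<'E'
from h import *
import pickle
rows([533.5,-149,215],.11,12,0)
T=pickle.load(open('top.pkl','rb'));S=pickle.load(open('side.pkl','rb'))
f=lambda u,v,o:[(u+.5)/5-.5+o[0],(v+.5)/5-.5+o[1]]
C=np.array([atz(T,f(u,v,(145,185)),105)[:2] for u,v in((122,58),(537,103),(470,523),(48,473))]);print(C,C.mean(0),[np.linalg.norm(C[i]-C[i-1]) for i in range(4)])
E
```

```text
[np.float64(0.001), np.float64(-0.02), np.float64(-0.04), np.float64(-0.118), 0],[np.float64(0.001), np.float64(-0.016), np.float64(-0.042), np.float64(-0.118), 0],[np.float64(0.001), np.float64(-0.01), np.float64(-0.043), np.float64(-0.118), 0],[np.float64(0.001), np.float64(-0.005), np.float64(-0.044), np.float64(-0.118), 0],[np.float64(0.001), np.float64(0.0), np.float64(-0.045), np.float64(-0.118), 0],[np.float64(0.001), np.float64(0.005), np.float64(-0.044), np.float64(-0.118), 0],[np.float64(0.001), np.float64(0.011), np.float64(-0.043), np.float64(-0.118), 0],[np.float64(0.001), np.float64(0.016), np.float64(-0.042), np.float64(-0.118), 0],[np.float64(0.001), np.float64(0.02), np.float64(-0.04), np.float64(-0.118), 0],[np.float64(0.001), np.float64(0.025), np.float64(-0.037), np.float64(-0.118), 0],[np.float64(0.001), np.float64(0.029), np.float64(-0.034), np.float64(-0.118), 0],[np.float64(0.001), np.float64(0.033), np.float64(-0.03), np.float64(-0.118), 0],
[[585.07574761 315.08094594]
 [582.29387809 138.27003199]
 [408.15143753 143.8648556 ]
 [411.75983337 317.25817667]] [496.82022415 228.61850255] [np.float64(173.32958911181208), np.float64(176.8327969896218), np.float64(174.23229222748904), np.float64(173.4308632007224)]
```

Call:
arm_command(
  plan=[
    [0,-0.02,-0.04,-0.118,0],
    [0,-0.016,-0.042,-0.118,0],
    [0,-0.01,-0.043,-0.118,0],
    [0,-0.005,-0.044,-0.118,0],
    [0,0,-0.045,-0.118,0],
    [0,0.005,-0.044,-0.118,0],
    [0,0.011,-0.043,-0.118,0],
    [0,0.016,-0.042,-0.118,0],
    [0,0.02,-0.04,-0.118,0],
    [0,0.025,-0.037,-0.118,0],
    [0,0.029,-0.034,-0.118,0],
    [0,0.033,-0.03,-0.118,0],
  ],
)

```text
time_s: 2.4
eef_pos: [534.9, -150.1, 231.3]
ee_rot: [0.526, 0.472, 0.526, -0.472]
force: [-0.3, -0.1, 0.2]
grip_width: -0.003
```

Run:
```python
from h import *
go([533.5,-149,195],.11)
c=ctrl.capture('side');cv2.imwrite('pics/s1.png',cv2.resize(c['color'][60:240,260:460,::-1],None,fx=3,fy=3))
c=ctrl.capture('top');cv2.imwrite('pics/t1.png',cv2.resize(c['color'][150:300,300:500,::-1],None,fx=3,fy=3))
go([533.5,-149,195],.11)
```

```text
t 2.4 pos [ 534.9 -150.1  231.3] F [-0.33 -0.09  0.18] w -0.003 q [-0.48  0.38  1.4  -0.    1.36 -0.59]
toolaxes x [ 0. -0. -1.] y [0.994 0.108 0.   ] z [ 0.108 -0.994  0.   ]
tool shift mm [36.3 -1.3 -1.2]
yaw now 0.10797589738092124 turn about tool x -0.002024102619078816
t 2.5 pos [ 535.8 -148.6  230.9] F [ 0.12 -0.33 -0.85] w 0.0 q [-0.48  0.38  1.4   0.    1.36 -0.59]
toolaxes x [ 0.     0.001 -1.   ] y [0.994 0.11  0.   ] z [ 0.11  -0.994 -0.001]
tool shift mm [35.9 -2.4  0.2]
yaw now 0.11017800437376185 turn about tool x 0.00017800437376180867
```

View pics/s1.png

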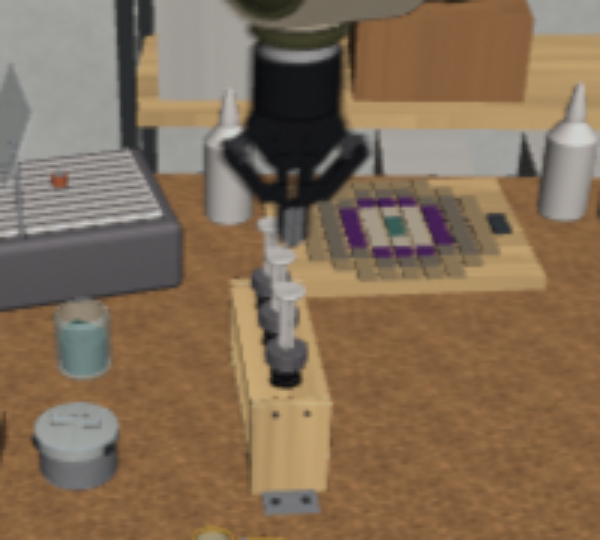

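View pics/t1.png

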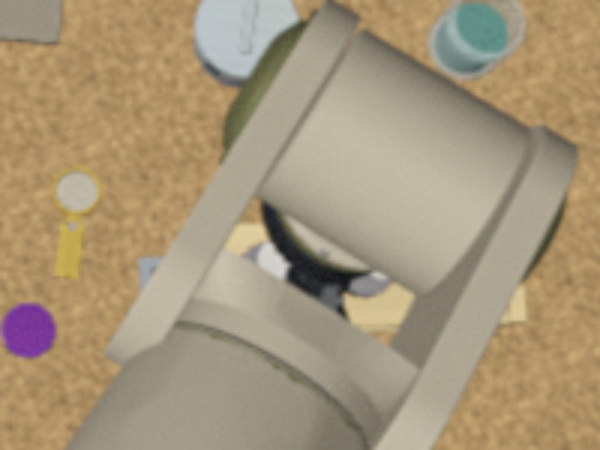

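Run:
```python
from h import *
import pickle
T=pickle.load(open('top.pkl','rb'));S=pickle.load(open('side.pkl','rb'))
for p in([535.5,-148.8,231],[533.5,-149,188],[540,-214,188],[535.5,-148.8,180]):print(proj(T,p),proj(S,p))
```

```text
[np.float64(397.1139816775643), np.float64(232.16299308479586)] [np.float64(354.64043218677716), np.float64(141.9777499036417)]
[np.float64(393.4391493862219), np.float64(236.1990748204151)] [np.float64(354.95272048604903), np.float64(156.45470888098782)]
[np.float64(427.9969303040215), np.float64(236.00207424610124)] [np.float64(352.50372634591827), np.float64(144.56308879423398)]
[np.float64(392.7440234576616), np.float64(235.66311879970777)] [np.float64(354.10972527431187), np.float64(159.117197868423)]
```

Run:
```python
from h import *
c=ctrl.capture('top');cv2.imwrite('pics/t2.png',cv2.resize(c['color'][215:265,370:445,::-1],None,fx=8,fy=8,interpolation=cv2.INTER_CUBIC))
c=ctrl.capture('side');cv2.imwrite('pics/s2.png',cv2.resize(c['color'][110:190,325:390,::-1],None,fx=7,fy=7,interpolation=cv2.INTER_CUBIC))
```

```text
(no output)
```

View pics/t2.png

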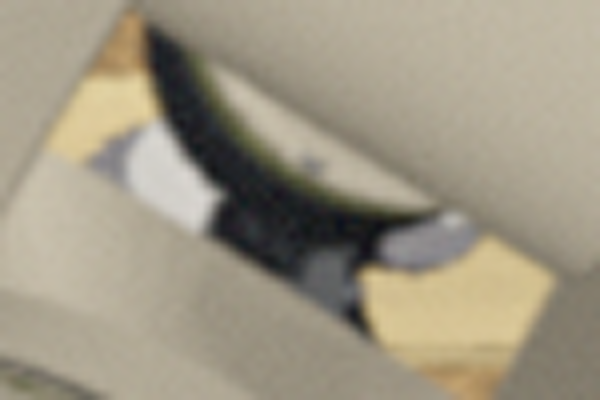

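View pics/s2.png

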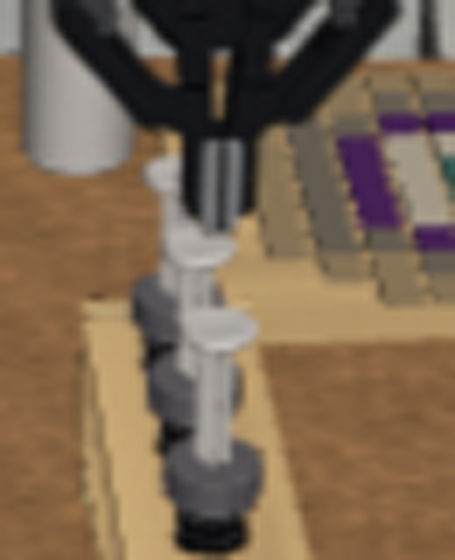

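Call:
arm_command(
  plan=[
    [0.014,-0.002,0,0,0],
    [0.014,0,0,0,0],
    [0.009,0,0,0,0],
  ],
)

```text
time_s: 2.98
eef_pos: [531.3, -151.8, 192.9]
ee_rot: [0.525, 0.473, 0.526, -0.474]
force: [0.0, -0.1, 0.3]
grip_width: -0.002
```

Call:
arm_command(
  plan=[
    [0.001,0,0,0,0],
    [0.002,0,0,0,0],
  ],
)

```text
time_s: 3.22
eef_pos: [532.1, -151.6, 191.6]
ee_rot: [0.526, 0.473, 0.525, -0.473]
force: [-0.3, -0.2, 0.8]
grip_width: 0.006
```

Call:
arm_command(
  plan=[
    [0.003,0,0,0,0],
    [0.002,0,0,0,0],
  ],
)

```text
time_s: 3.48
eef_pos: [532.1, -151.5, 186.6]
ee_rot: [0.526, 0.473, 0.525, -0.473]
force: [-0.0, -0.2, 2.0]
grip_width: 0.001
```

Call:
arm_command(
  plan=[
    [0.003,0,0,0,0],
    [0.003,0,0,0,0],
  ],
)

```text
time_s: 3.72
eef_pos: [532.0, -151.5, 180.3]
ee_rot: [0.525, 0.473, 0.525, -0.473]
force: [0.0, -0.4, 2.5]
grip_width: 0.002
```

Call:
arm_command(
  plan=[
    [0.003,0,0,0,0],
    [0.003,0,0,0,0],
  ],
)

```text
time_s: 3.98
eef_pos: [532.0, -151.5, 174.1]
ee_rot: [0.525, 0.473, 0.525, -0.473]
force: [-0.8, 0.0, 2.0]
grip_width: 0.0
```

Call:
arm_command(
  plan=[
    [0.002,0,0,0,0],
  ],
)

```text
time_s: 4.1
eef_pos: [531.9, -151.4, 172.1]
ee_rot: [0.525, 0.473, 0.525, -0.473]
force: [-0.4, -0.6, 2.4]
grip_width: 0.001
```

Call:
arm_command(
  plan=[
    [0.002,0,0,0,0],
  ],
)

```text
time_s: 4.22
eef_pos: [532.0, -151.5, 170.2]
ee_rot: [0.525, 0.473, 0.525, -0.473]
force: [0.4, 0.6, 2.4]
grip_width: -0.002
```

Call:
arm_command(
  plan=[
    [0.002,0,0,0,0],
  ],
)

```text
time_s: 4.35
eef_pos: [531.9, -151.5, 168.2]
ee_rot: [0.525, 0.473, 0.525, -0.473]
force: [0.5, -0.1, 2.3]
grip_width: -0.001
```

Call:
arm_command(
  plan=[
    [0.002,0,0,0,0],
  ],
)

```text
time_s: 4.47
eef_pos: [532.0, -151.4, 166.2]
ee_rot: [0.525, 0.473, 0.525, -0.473]
force: [0.4, 0.0, 2.8]
grip_width: 0.004
```

Call:
arm_command(
  plan=[
    [0.002,0,0,0,0],
  ],
)

```text
time_s: 4.6
eef_pos: [531.9, -151.4, 164.2]
ee_rot: [0.525, 0.473, 0.525, -0.473]
force: [0.1, -0.1, 2.0]
grip_width: 0.0
```

Call:
arm_command(
  plan=[
    [0.003,0,0,0,0],
    [0.003,0,0,0,0],
  ],
)

```text
time_s: 4.85
eef_pos: [531.9, -151.4, 158.1]
ee_rot: [0.525, 0.473, 0.525, -0.473]
force: [-0.1, -1.4, 2.5]
grip_width: -0.001
```

Call:
arm_command(
  plan=[
    [0.003,0,0,0,0],
    [0.003,0,0,0,0],
    [0.002,0,0,0,0],
  ],
)

```text
time_s: 5.22
eef_pos: [531.9, -151.4, 150.0]
ee_rot: [0.525, 0.473, 0.525, -0.473]
force: [-0.2, 0.1, 3.2]
grip_width: -0.001
```

Call:
arm_command(
  plan=[
    [0.002,0,0,0,0],
    [0.001,0,0,0,0],
  ],
)

```text
time_s: 5.48
eef_pos: [531.9, -151.4, 147.2]
ee_rot: [0.525, 0.473, 0.525, -0.473]
force: [0.3, -0.4, 2.4]
grip_width: 0.002
```

Call:
arm_command(
  plan=[
    [0.001,0,0,0,0],
  ],
)

```text
time_s: 5.6
eef_pos: [532.0, -151.5, 146.3]
ee_rot: [0.525, 0.473, 0.525, -0.473]
force: [0.2, -1.4, 2.5]
grip_width: -0.0
```

Call:
arm_command(
  plan=[
    [0.001,0,0,0,0],
  ],
)

```text
time_s: 5.72
eef_pos: [532.0, -151.5, 145.3]
ee_rot: [0.525, 0.473, 0.525, -0.473]
force: [0.7, -0.2, 2.5]
grip_width: 0.002
```

Call:
arm_command(
  plan=[
    [0.001,0,0,0,0],
  ],
)

```text
time_s: 5.85
eef_pos: [532.1, -151.5, 144.5]
ee_rot: [0.526, 0.473, 0.525, -0.473]
force: [0.3, -0.0, 4.5]
grip_width: -0.002
```

Call:
arm_command(
  plan=[
    [0.0005,0,0,0,0],
  ],
)

```text
time_s: 5.98
eef_pos: [532.1, -151.6, 144.1]
ee_rot: [0.526, 0.473, 0.525, -0.473]
force: [0.4, 0.1, 5.0]
grip_width: 0.0
```

Call:
arm_command(
  plan=[
    [0.001,0,0,0,0],
  ],
)

```text
time_s: 6.1
eef_pos: [532.2, -151.6, 143.3]
ee_rot: [0.526, 0.473, 0.525, -0.473]
force: [-0.0, -0.4, 7.5]
grip_width: -0.002
```

Call:
arm_command(
  plan=[
    [0.001,0,0,0,0],
  ],
)

```text
time_s: 6.22
eef_pos: [532.3, -151.7, 142.6]
ee_rot: [0.526, 0.473, 0.525, -0.473]
force: [-0.8, -0.1, 9.9]
grip_width: 0.001
```

Call:
arm_command(
  plan=[
    [0,0,0,0,0],
    [-0.008,0,0,0,0],
    [-0.025,0,0,0,0],
    [-0.025,0,0,0,0],
    [0,0.001,0.02,0,0],
    [0,0,0.022,0,0],
    [0,0,0.021,0,0],
    [0.006,0,0,0,0],
    [0.002,0,0,0,0],
  ],
)

```text
time_s: 7.35
eef_pos: [539.1, -213.8, 190.7]
ee_rot: [0.525, 0.473, 0.526, -0.473]
force: [0.4, -0.5, -0.6]
grip_width: 0.001
```

Run:
```python
from h import *
go([540,-214,190],.11)
c=ctrl.capture('side');cv2.imwrite('pics/s3.png',cv2.resize(c['color'][110:190,325:390,::-1],None,fx=7,fy=7,interpolation=cv2.INTER_CUBIC))
```

```text
t 7.35 pos [ 539.1 -213.8  190.7] F [ 0.43 -0.55 -0.63] w 0.001 q [-0.58  0.47  1.38  0.    1.29 -0.68]
toolaxes x [-0.002  0.001 -1.   ] y [ 0.995  0.104 -0.001] z [ 0.104 -0.995 -0.001]
tool shift mm [0.7 0.9 0.3]
yaw now 0.10371870901429389 turn about tool x -0.006281290985706178
```

View pics/s3.png

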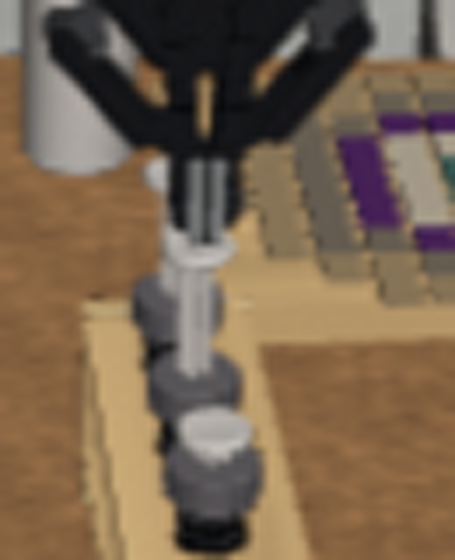

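Call:
arm_command(
  plan=[
    [0.003,0,0,0,0],
    [0.003,0,0,0,0],
  ],
)

```text
time_s: 7.65
eef_pos: [539.7, -213.7, 186.1]
ee_rot: [0.526, 0.473, 0.525, -0.473]
force: [0.3, -0.4, 3.3]
grip_width: 0.002
```

Call:
arm_command(
  plan=[
    [0.003,0,0,0,0],
    [0.003,0,0,0,0],
  ],
)

```text
time_s: 7.9
eef_pos: [539.5, -213.9, 179.8]
ee_rot: [0.525, 0.473, 0.525, -0.473]
force: [-0.4, -0.2, 2.7]
grip_width: 0.003
```

Call:
arm_command(
  plan=[
    [0.003,0,0,0,0],
    [0.002,0,0,0,0],
  ],
)

```text
time_s: 8.15
eef_pos: [539.5, -214.0, 174.6]
ee_rot: [0.525, 0.473, 0.525, -0.473]
force: [0.5, 0.7, 2.4]
grip_width: 0.002
```

Call:
arm_command(
  plan=[
    [0.002,0,0,0,0],
  ],
)

```text
time_s: 8.28
eef_pos: [539.5, -214.0, 172.7]
ee_rot: [0.525, 0.473, 0.525, -0.473]
force: [0.0, 0.9, 2.4]
grip_width: -0.002
```

Call:
arm_command(
  plan=[
    [0.002,0,0,0,0],
  ],
)

```text
time_s: 8.4
eef_pos: [539.5, -214.0, 170.7]
ee_rot: [0.525, 0.473, 0.525, -0.473]
force: [-0.6, -0.2, 2.9]
grip_width: 0.001
```

Call:
arm_command(
  plan=[
    [0.0015,0,0,0,0],
  ],
)

```text
time_s: 8.52
eef_pos: [539.5, -214.0, 169.2]
ee_rot: [0.525, 0.473, 0.525, -0.473]
force: [-0.4, 1.0, 2.6]
grip_width: -0.001
```

Call:
arm_command(
  plan=[
    [0.0015,0,0,0,0],
  ],
)

```text
time_s: 8.65
eef_pos: [539.5, -214.0, 167.7]
ee_rot: [0.525, 0.473, 0.525, -0.473]
force: [0.4, 0.9, 3.3]
grip_width: -0.002
```

Call:
arm_command(
  plan=[
    [0.001,0,0,0,0],
  ],
)

```text
time_s: 8.78
eef_pos: [539.5, -214.0, 166.7]
ee_rot: [0.525, 0.473, 0.525, -0.473]
force: [-0.3, 0.0, 2.8]
grip_width: 0.001
```

Call:
arm_command(
  plan=[
    [0.0015,0,0,0,0],
  ],
)

```text
time_s: 8.9
eef_pos: [539.5, -214.0, 165.3]
ee_rot: [0.525, 0.473, 0.525, -0.473]
force: [0.2, 0.9, 2.7]
grip_width: 0.001
```

Call:
arm_command(
  plan=[
    [0.002,0,0,0,0],
    [0.003,0,0,0,0],
  ],
)

```text
time_s: 9.15
eef_pos: [539.5, -214.0, 160.2]
ee_rot: [0.525, 0.473, 0.525, -0.473]
force: [0.2, 0.9, 2.8]
grip_width: -0.002
```

Call:
arm_command(
  plan=[
    [0.003,0,0,0,0],
    [0.003,0,0,0,0],
  ],
)

```text
time_s: 9.4
eef_pos: [539.4, -214.0, 154.0]
ee_rot: [0.525, 0.473, 0.525, -0.473]
force: [0.3, 0.1, 2.8]
grip_width: -0.0
```

Call:
arm_command(
  plan=[
    [0.003,0,0,0,0],
    [0.003,0,0,0,0],
  ],
)

```text
time_s: 9.65
eef_pos: [539.5, -214.0, 148.1]
ee_rot: [0.525, 0.473, 0.525, -0.473]
force: [-0.8, -0.4, 2.3]
grip_width: -0.0
```

Call:
arm_command(
  plan=[
    [0.002,0,0,0,0],
  ],
)

```text
time_s: 9.78
eef_pos: [539.4, -214.0, 146.1]
ee_rot: [0.525, 0.473, 0.525, -0.473]
force: [0.0, 0.4, 2.6]
grip_width: 0.004
```

Call:
arm_command(
  plan=[
    [0.001,0,0,0,0],
  ],
)

```text
time_s: 9.9
eef_pos: [539.5, -214.0, 145.2]
ee_rot: [0.525, 0.473, 0.525, -0.473]
force: [0.6, 0.8, 3.4]
grip_width: -0.002
```

Call:
arm_command(
  plan=[
    [0.001,0,0,0,0],
  ],
)

```text
time_s: 10.02
eef_pos: [539.6, -214.0, 144.5]
ee_rot: [0.525, 0.473, 0.525, -0.473]
force: [-0.6, 0.8, 5.2]
grip_width: -0.002
```

Call:
arm_command(
  plan=[
    [0.001,0,0,0,0],
  ],
)

```text
time_s: 10.15
eef_pos: [539.7, -214.1, 143.7]
ee_rot: [0.526, 0.473, 0.525, -0.473]
force: [0.2, 1.1, 6.8]
grip_width: 0.003
```

Call:
arm_command(
  plan=[
    [0.001,0,0,0,0],
  ],
)

```text
time_s: 10.28
eef_pos: [539.8, -214.2, 143.0]
ee_rot: [0.526, 0.473, 0.525, -0.473]
force: [-0.2, 1.6, 8.6]
grip_width: 0.001
```

Call:
arm_command(
  plan=[
    [0.0006,0,0,0,0],
  ],
)

```text
time_s: 10.4
eef_pos: [539.9, -214.2, 142.7]
ee_rot: [0.526, 0.473, 0.525, -0.473]
force: [-0.6, 1.1, 9.4]
grip_width: -0.001
```

Call:
arm_command(
  plan=[
    [0,0,0,0,0],
    [-0.008,0,0,0,0],
    [-0.025,0,0,0,0],
    [-0.025,0,0,0,0],
    [0,0,0.02,0,0],
    [0,0,0.023,0,0],
    [0,0,0.022,0,0],
    [0.006,0,0,0,0],
    [0.002,0,0,0,0],
  ],
)

```text
time_s: 11.52
eef_pos: [545.7, -278.4, 190.1]
ee_rot: [0.524, 0.473, 0.526, -0.473]
force: [-0.0, 0.4, -0.7]
grip_width: 0.003
```

Run:
```python
from h import *
go([547,-279,190],.11)
c=ctrl.capture('side');cv2.imwrite('pics/s4.png',cv2.resize(c['color'][110:190,325:390,::-1],None,fx=7,fy=7,interpolation=cv2.INTER_CUBIC))
```

```text
t 11.53 pos [ 545.7 -278.4  190.1] F [-0.03  0.42 -0.73] w 0.003 q [-0.66  0.54  1.27  0.    1.33 -0.77]
toolaxes x [-0.002  0.002 -1.   ] y [ 0.995  0.104 -0.002] z [ 0.104 -0.995 -0.002]
tool shift mm [0.1 1.2 0.7]
yaw now 0.10374879155779011 turn about tool x -0.006251208442209943
```

View pics/s4.png

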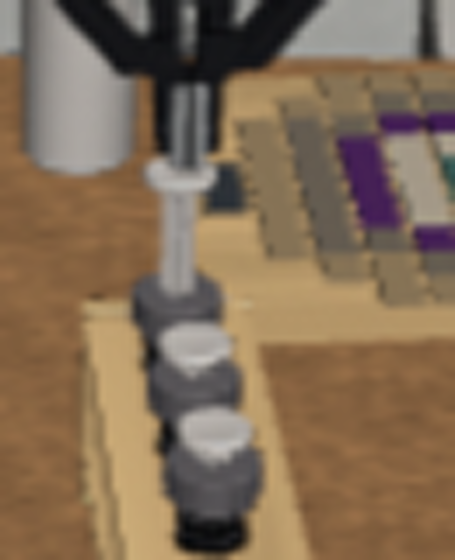

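Call:
arm_command(
  plan=[
    [0.002,0.002,0,0,0],
    [0.003,0,0,0,0],
  ],
)

```text
time_s: 11.82
eef_pos: [548.5, -278.1, 186.7]
ee_rot: [0.526, 0.473, 0.525, -0.473]
force: [-0.6, 0.7, -0.5]
grip_width: 0.005
```

Call:
arm_command(
  plan=[
    [0.003,0,0,0,0],
    [0.003,0,0,0,0],
  ],
)

```text
time_s: 12.08
eef_pos: [548.3, -278.4, 180.8]
ee_rot: [0.526, 0.473, 0.525, -0.473]
force: [-0.3, -0.1, 1.7]
grip_width: -0.002
```

Call:
arm_command(
  plan=[
    [0.003,0,0,0,0],
    [0.002,0,0,0,0],
  ],
)

```text
time_s: 12.32
eef_pos: [548.2, -278.4, 175.5]
ee_rot: [0.525, 0.473, 0.525, -0.473]
force: [0.5, -0.1, 2.1]
grip_width: -0.002
```

Call:
arm_command(
  plan=[
    [0.002,0,0,0,0],
  ],
)

```text
time_s: 12.45
eef_pos: [548.2, -278.4, 173.6]
ee_rot: [0.525, 0.473, 0.525, -0.473]
force: [-0.2, -0.7, 1.8]
grip_width: -0.002
```

Call:
arm_command(
  plan=[
    [0.0015,0,0,0,0],
  ],
)

```text
time_s: 12.58
eef_pos: [548.2, -278.4, 172.1]
ee_rot: [0.525, 0.473, 0.525, -0.473]
force: [-0.6, 1.5, 2.2]
grip_width: 0.0
```

Call:
arm_command(
  plan=[
    [0.0015,0,0,0,0],
  ],
)

```text
time_s: 12.7
eef_pos: [548.2, -278.5, 170.7]
ee_rot: [0.525, 0.473, 0.525, -0.473]
force: [-0.2, 0.3, 2.4]
grip_width: -0.002
```

Call:
arm_command(
  plan=[
    [0.0015,0,0,0,0],
  ],
)

```text
time_s: 12.82
eef_pos: [548.3, -278.5, 169.3]
ee_rot: [0.525, 0.473, 0.525, -0.473]
force: [0.5, 0.3, 4.1]
grip_width: -0.001
```

Call:
arm_command(
  plan=[
    [0.0005,0,0,0,0],
  ],
)

```text
time_s: 12.95
eef_pos: [548.3, -278.5, 168.9]
ee_rot: [0.525, 0.473, 0.525, -0.473]
force: [0.9, 1.2, 4.2]
grip_width: 0.003
```

Call:
arm_command(
  plan=[
    [-0.01,0,0,0,0],
    [-0.02,0,0,0,0.3],
    [-0.015,0,0,0,1],
    [0,0,0,0,1],
    [0,0,0,0,1],
    [0,0,0,0,1],
    [0,0,0,0,1],
  ],
)

```text
time_s: 13.82
eef_pos: [548.1, -278.4, 213.3]
ee_rot: [0.525, 0.473, 0.526, -0.473]
force: [0.3, 0.5, -0.3]
grip_width: 1.002
```

Run:
```python
from h import *
go([548,-279,104],.11)
c=ctrl.capture('side');cv2.imwrite('pics/s5.png',cv2.resize(c['color'][90:190,315:400,::-1],None,fx=6,fy=6,interpolation=cv2.INTER_CUBIC))
```

```text
t 13.82 pos [ 548.1 -278.4  213.3] F [ 0.33  0.52 -0.25] w 1.002 q [-0.66  0.53  1.23 -0.    1.38 -0.76]
toolaxes x [-0.001  0.    -1.   ] y [ 0.995  0.104 -0.001] z [ 0.104 -0.995 -0.001]
tool shift mm [ 1.093e+02 -1.000e-01  6.000e-01]
yaw now 0.1039607891877207 turn about tool x -0.0060392108122793164
```

View pics/s5.png

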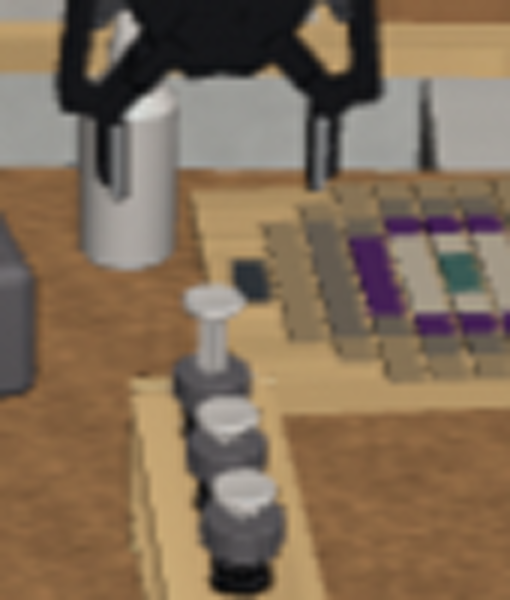

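Call:
arm_command(
  plan=[
    [0.02,0,0,0,1],
    [0.025,0,0,0,1],
    [0.025,0,0,0,1],
    [0.02,0,0,0,1],
    [0.01,0,0,0,1],
  ],
)

```text
time_s: 14.5
eef_pos: [547.9, -278.2, 112.6]
ee_rot: [0.525, 0.473, 0.526, -0.473]
force: [0.7, 0.6, 0.7]
grip_width: 1.004
```

Run:
```python
from h import *
go([548,-279,104],.11)
c=ctrl.capture('side');cv2.imwrite('pics/s6.png',cv2.resize(c['color'][90:190,315:400,::-1],None,fx=6,fy=6,interpolation=cv2.INTER_CUBIC))
```

```text
t 14.5 pos [ 547.9 -278.2  112.6] F [0.73 0.61 0.7 ] w 1.004 q [-0.66  0.62  1.36  0.    1.17 -0.76]
toolaxes x [-0.001  0.001 -1.   ] y [ 0.995  0.104 -0.001] z [ 0.104 -0.995 -0.001]
tool shift mm [8.6 0.  0.8]
yaw now 0.10399006201801411 turn about tool x -0.006009937981985791
```

View pics/s6.png

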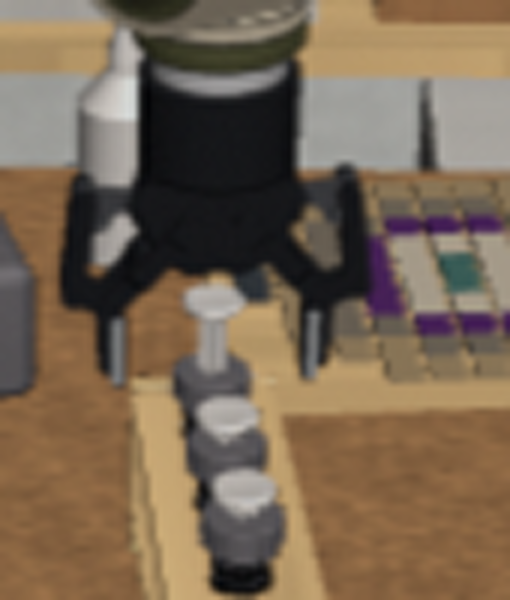

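Call:
arm_command(
  plan=[
    [0.005,0,0,0,1],
    [0.003,0,0,0,0.7],
    [0,0,0,0,0.5],
    [0,0,0,0,0.2],
    [0,0,0,0,0.2],
    [0,0,0,0,0.2],
  ],
  squeeze=50,
)

```text
time_s: 15.3
eef_pos: [548.4, -278.6, 106.3]
ee_rot: [0.526, 0.473, 0.525, -0.473]
force: [-1.1, 0.5, 5.5]
grip_width: 0.426
```

Run:
```python
from h import *
go([548,-279,104],.11)
c=ctrl.capture('side');cv2.imwrite('pics/s7.png',cv2.resize(c['color'][90:190,315:400,::-1],None,fx=6,fy=6,interpolation=cv2.INTER_CUBIC))
```

```text
t 15.3 pos [ 548.4 -278.6  106.3] F [-1.15  0.47  5.45] w 0.426 q [-0.66  0.62  1.36 -0.    1.15 -0.76]
toolaxes x [ 0.001 -0.001 -1.   ] y [0.995 0.104 0.001] z [ 0.104 -0.995  0.001]
tool shift mm [ 2.3 -0.5  0.3]
yaw now 0.10400483157033823 turn about tool x -0.005995168429661746
```

View pics/s7.png

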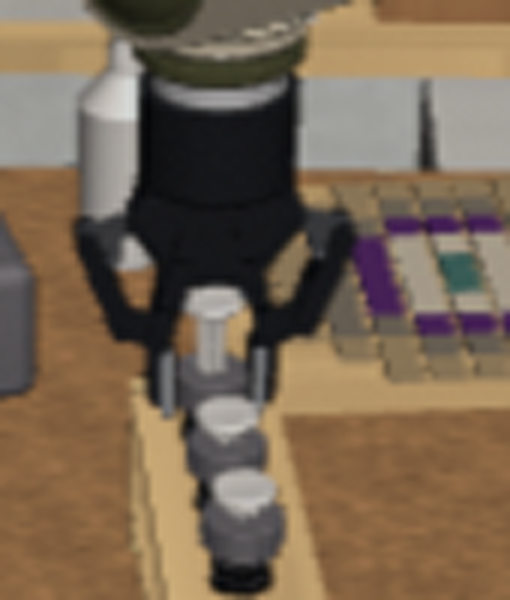

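Call:
arm_command(
  plan=[
    [-0.005,0,0,0,0.2],
    [-0.01,0,0,0,0.2],
    [-0.015,0,0,0,0.2],
    [-0.02,0,0,0,0.2],
  ],
  squeeze=60,
)

```text
time_s: 15.85
eef_pos: [548.2, -278.4, 156.8]
ee_rot: [0.525, 0.473, 0.525, -0.473]
force: [1.0, 0.1, -1.3]
grip_width: 0.425
```

Call:
arm_command(
  plan=[
    [-0.02,0,0,0,0.2],
    [-0.025,0,0,0,0.2],
    [-0.025,0,0,0,0.2],
    [-0.015,0,0,0,0.2],
    [-0.005,0,0,0,0.2],
  ],
)

```text
time_s: 16.48
eef_pos: [548.3, -278.5, 246.6]
ee_rot: [0.526, 0.473, 0.525, -0.473]
force: [0.0, -0.0, -1.9]
grip_width: 0.425
```

Run:
```python
from h import *
go([497,228,245],.11)
c=ctrl.capture('side');cv2.imwrite('pics/s8.png',cv2.resize(c['color'][50:250,280:440,::-1],None,fx=3,fy=3,interpolation=cv2.INTER_CUBIC))
```

```text
t 16.48 pos [ 548.3 -278.5  246.6] F [ 0.02 -0.03 -1.92] w 0.425 q [-0.66  0.51  1.18  0.    1.46 -0.76]
toolaxes x [ 0.001 -0.001 -1.   ] y [0.995 0.104 0.001] z [ 0.104 -0.995  0.001]
tool shift mm [   1.2    1.6 -509.1]
yaw now 0.104050172323525 turn about tool x -0.005949827676475117
```

View pics/s8.png

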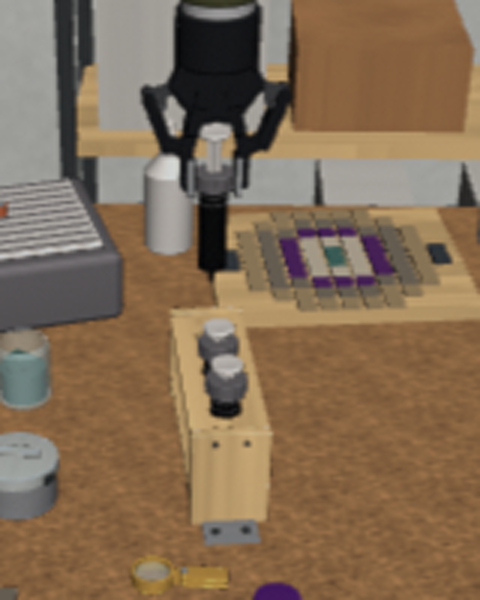

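Call:
arm_command(
  plan=[
    [-0.008,0,0,0.052,0.2],
    [-0.008,0,-0.005,0.052,0.2],
    [0,-0.001,-0.015,0,0.2],
    [0,-0.004,-0.025,0,0.2],
    [0,-0.004,-0.035,0,0.2],
    [0,-0.005,-0.04,0,0.2],
    [0,-0.005,-0.04,0,0.2],
    [0,-0.005,-0.04,0,0.2],
    [0,-0.005,-0.04,0,0.2],
    [0,-0.005,-0.04,0,0.2],
    [0,-0.005,-0.04,0,0.2],
    [0,-0.004,-0.035,0,0.2],
  ],
)

```text
time_s: 18.02
eef_pos: [503.8, 78.6, 260.9]
ee_rot: [0.5, 0.499, 0.501, -0.5]
force: [0.5, 0.0, -1.6]
grip_width: 0.423
```

Call:
arm_command(
  plan=[
    [0,-0.003,-0.03,0,0.2],
    [0,-0.002,-0.025,0,0.2],
    [0,-0.001,-0.02,0,0.2],
    [0,-0.001,-0.012,0,0.2],
    [0,0,-0.005,0,0.2],
    [0,0,0,0,0.2],
  ],
)

```text
time_s: 18.77
eef_pos: [497.8, 168.5, 261.5]
ee_rot: [0.5, 0.5, 0.5, -0.5]
force: [-0.4, 0.6, -1.5]
grip_width: 0.429
```

Run:
```python
from h import *
go([497,172,100],0)
c=ctrl.capture('side');cv2.imwrite('pics/s9.png',cv2.resize(c['color'][60:380,200:460,::-1],None,fx=1.8,fy=1.8,interpolation=cv2.INTER_CUBIC))
```

```text
t 18.77 pos [497.8 168.5 261.5] F [-0.36  0.6  -1.46] w 0.429 q [ 0.1   0.29  1.44 -0.    1.4   0.1 ]
toolaxes x [-0. -0. -1.] y [ 1.  0. -0.] z [ 0. -1.  0.]
tool shift mm [161.5  -0.8  -3.6]
yaw now 0.00029923638194010436 turn about tool x 0.0002992363819400712
```

View pics/s9.png

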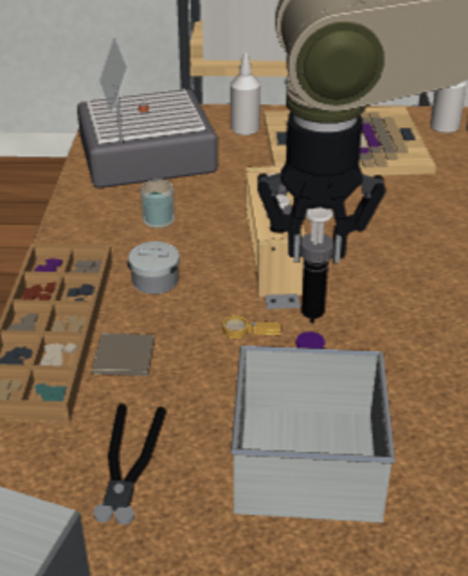

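Run:
```python
from h import *
import pickle
S=pickle.load(open('side.pkl','rb'))
print(proj(S,[498,168.5,171]), atz(S,[372,254.4],105), atz(S,[372,60+455/1.8],105))
print(atz(S,[200+238/1.8,60+400/1.8],105),atz(S,[200+388/1.8,60+400/1.8],105))
```

```text
[np.float64(372.03802483901654), np.float64(238.89649843335323)] [494.09333809 142.87720372 105.        ] [499.51592901 313.87796615 105.        ]
[579.81674512 233.87758738 105.        ] [406.44132832 226.32486353 105.        ]
```

Call:
arm_command(
  plan=[
    [0.01,0,-0.002,0,0.2],
    [0.025,0,-0.002,0,0.2],
    [0.03,0,-0.001,0,0.2],
    [0.03,0,0,0,0.2],
    [0.03,0,0,0,0.2],
    [0.02,0,0,0,0.2],
    [0.01,0,0,0,0.2],
    [0.005,0,0,0,0.2],
  ],
)

```text
time_s: 19.82
eef_pos: [498.0, 173.4, 101.4]
ee_rot: [-0.5, -0.5, -0.5, 0.5]
force: [0.2, 0.0, -1.0]
grip_width: 0.422
```

Call:
arm_command(
  plan=[
    [0.003,0,0,0,0.2],
    [0.002,0,0,0,0.2],
  ],
)

```text
time_s: 20.08
eef_pos: [498.2, 173.6, 97.0]
ee_rot: [0.5, 0.5, 0.5, -0.5]
force: [0.6, 0.1, -0.0]
grip_width: 0.418
```

Call:
arm_command(
  plan=[
    [0.002,0,0,0,0.2],
    [0.001,0,0,0,0.2],
  ],
)

```text
time_s: 20.32
eef_pos: [498.2, 173.6, 94.2]
ee_rot: [0.5, 0.5, 0.5, -0.5]
force: [-1.8, -0.1, 7.5]
grip_width: 0.425
```

Call:
arm_command(
  plan=[
    [0,0,0,0,0.3],
    [0,0,-0.005,0,0.3],
    [0.001,0,-0.008,0,0.3],
    [0.001,0,-0.007,0,0.3],
  ],
  squeeze=20,
)

```text
time_s: 20.82
eef_pos: [498.5, 193.7, 92.2]
ee_rot: [0.501, 0.5, 0.5, -0.5]
force: [0.1, -2.2, 3.6]
grip_width: 0.424
```

Run:
```python
from h import *
go([497,215,94],0)
for n,(a,b,x,y) in dict(side=(120,380,250,450),top=(150,300,130,300)).items():
  c=ctrl.capture(n);cv2.imwrite('pics/%s10.png'%n,cv2.resize(c['color'][a:b,x:y,::-1],None,fx=2.3,fy=2.3,interpolation=cv2.INTER_CUBIC))
```

```text
t 20.82 pos [498.5 193.7  92.2] F [ 0.11 -2.16  3.65] w 0.424 q [ 0.15  0.48  1.64 -0.    1.02  0.15]
toolaxes x [ 0.002 -0.001 -1.   ] y [1.    0.    0.002] z [ 0.    -1.     0.001]
tool shift mm [ -1.8  -1.5 -21.3]
yaw now 0.00039089063198158097 turn about tool x 0.0003908906319816108
```

View pics/side10.png

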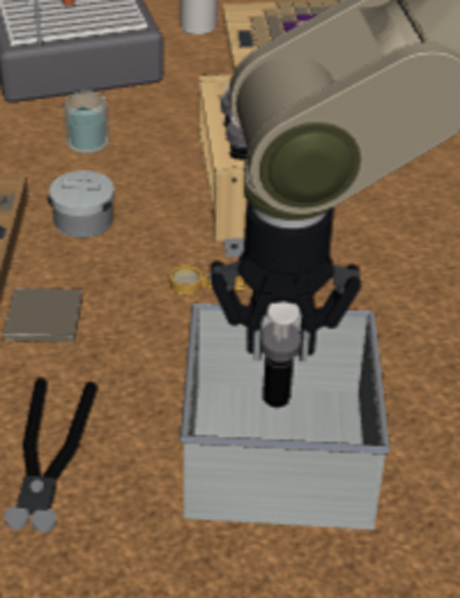

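Call:
arm_command(
  plan=[
    [0.001,0,-0.006,0,0.3],
    [0.002,0,-0.008,0,0.3],
    [0.003,0,-0.008,0,0.3],
    [0.004,0,-0.008,0,0.3],
  ],
)

```text
time_s: 21.42
eef_pos: [498.1, 224.4, 81.8]
ee_rot: [0.5, 0.5, 0.5, -0.5]
force: [0.7, -0.5, 6.0]
grip_width: 0.425
```

Run:
```python
from h import *
go([497,215,94],0)
for n,(a,b,x,y) in dict(side=(120,380,250,450)).items():
  c=ctrl.capture(n);cv2.imwrite('pics/%s11.png'%n,cv2.resize(c['color'][a:b,x:y,::-1],None,fx=2.3,fy=2.3,interpolation=cv2.INTER_CUBIC))
```

```text
t 21.43 pos [498.1 224.4  81.8] F [ 0.73 -0.51  5.97] w 0.425 q [0.21 0.52 1.61 0.   1.01 0.21]
toolaxes x [ 0.001  0.    -1.   ] y [1.    0.    0.001] z [ 0. -1. -0.]
tool shift mm [-12.2  -1.1   9.4]
yaw now 0.00014273227338287438 turn about tool x 0.00014273227338290617
```

View pics/side11.png

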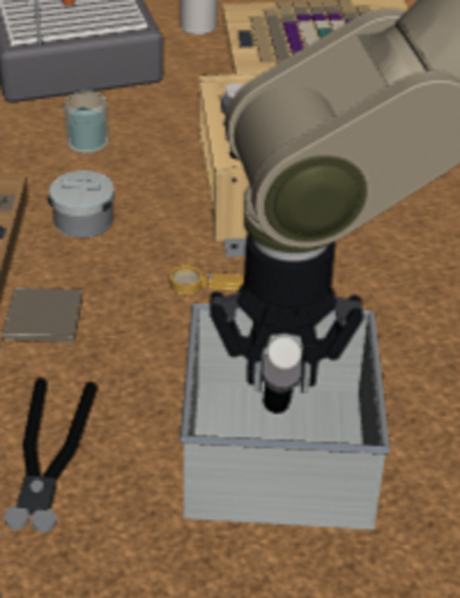

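Call:
arm_command(
  plan=[
    [0.004,0,-0.007,0,0.3],
    [0.005,0,-0.007,0,0.3],
    [0.005,0,-0.007,0,0.3],
    [0.006,0,-0.006,0,0.3],
    [0.004,0,-0.003,0,0.3],
  ],
)

```text
time_s: 22.1
eef_pos: [498.0, 254.9, 57.7]
ee_rot: [0.5, 0.5, 0.5, -0.499]
force: [0.7, 3.8, 7.8]
grip_width: 0.425
```

Run:
```python
from h import *
go([497,215,94],0)
for n,(a,b,x,y) in dict(side=(120,380,250,450)).items():
  c=ctrl.capture(n);cv2.imwrite('pics/%s12.png'%n,cv2.resize(c['color'][a:b,x:y,::-1],None,fx=2.3,fy=2.3,interpolation=cv2.INTER_CUBIC))
```

```text
t 22.1 pos [498.  254.9  57.7] F [0.74 3.82 7.76] w 0.425 q [0.26 0.58 1.59 0.   0.97 0.26]
toolaxes x [ 0.001  0.001 -1.   ] y [1.    0.    0.001] z [ 0.    -1.    -0.001]
tool shift mm [-36.4  -1.   39.9]
yaw now 0.0004285341220148633 turn about tool x 0.0004285341220149341
```

View pics/side12.png

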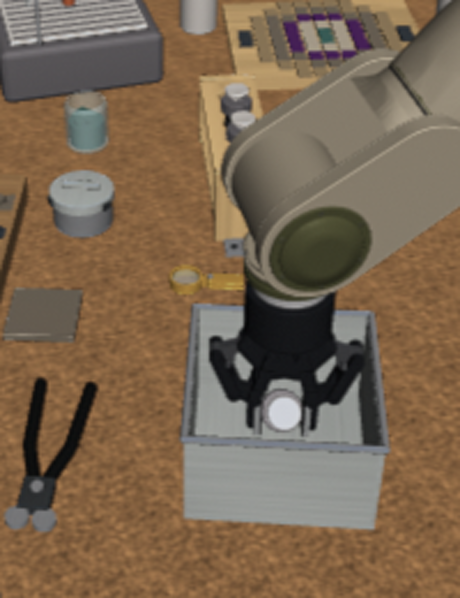

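Call:
arm_command(
  plan=[
    [0,0,0,0,0.5],
    [0,0,0,0,0.6],
    [0,0,0,0,0.9],
    [0,0,0,0,0.9],
  ],
)

```text
time_s: 22.65
eef_pos: [497.9, 253.5, 57.6]
ee_rot: [-0.5, -0.5, -0.5, 0.5]
force: [0.8, 0.8, 0.3]
grip_width: 0.9
```

Call:
arm_command(
  plan=[
    [-0.01,0,0,0,0.9],
    [-0.03,0,0,0,0.9],
    [-0.04,0,0,0,0.9],
    [-0.05,0,0,0,0.9],
    [-0.04,0,0,0,0.9],
    [0,0,0.03,0,0.9],
    [0,0,0.045,0,0.9],
    [0,0,0.045,0,0.9],
    [0,0,0.045,0,0.9],
    [0,0,0.04,0,0.9],
  ],
)

```text
time_s: 23.9
eef_pos: [497.8, 47.0, 228.5]
ee_rot: [0.5, 0.5, 0.5, -0.5]
force: [0.3, 0.7, -0.7]
grip_width: 0.9
```

Run:
```python
from h import *
go([497,215,94],0)
for n in('side','top'):
  c=ctrl.capture(n);save(c,n+'13')
```

```text
t 23.9 pos [497.8  47.  228.5] F [ 0.3   0.67 -0.68] w 0.9 q [-0.14  0.26  1.58  0.    1.3  -0.14]
toolaxes x [ 0.001 -0.    -1.   ] y [ 1.    -0.     0.001] z [-0. -1.  0.]
tool shift mm [ 134.5   -1.  -168. ]
yaw now -0.0004391720234191599 turn about tool x -0.0004391720234191432
```

View pics/side13.png

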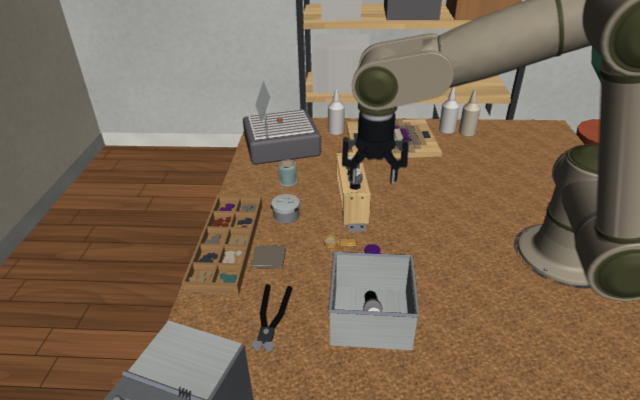

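View pics/top13.png

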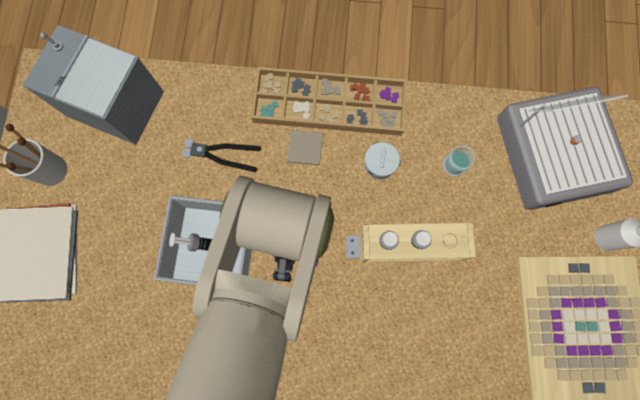

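Run:
```python
from h import *
print(ctrl.finish_job())
```

```text
the job is handed in; nothing more can be done
None
```

The job is done and handed in at about 24 s of the 54 s allowed. All three plungers were tried; the right one (rack's −y) was the one that binds, and it is now in the reject bin.

- **Left and middle syringes:** both slid freely at about 2.5 N. I pressed each onto its rubber buffer, to about 10 N, with the pad about 20.6 mm above the collar under load. Both are still standing in their holes.
- **Right syringe:** at about 20 mm into the stroke the force climbed from about 2 N to 4.2 N. I stopped there, 3 mm into the resistance, having confirmed it with one more 0.5 mm step. I then lifted it by its collar and laid it tilted down onto the bin floor.
- **Last pictures:** they show the binding syringe lying inside the bin below the rim, two syringes in the rack with plungers down, and the right hole empty. The bystanders look where they were, and the arm is clear.

Two limits on these checks:
- **Plunger height:** I did not measure how far the home plungers rebounded after release. I estimate about 22 mm above the collar, within the 20 to 23 mm given.
- **Rack and pad positions:** the two cameras disagreed by 2–3 mm across the rack. The contacts and the grasp were not affected.

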